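# Slide the ring trays home under the display bridge

## Task

Put the two small ring trays away under the low clear display bridge: slide the tray lying loose on the counter into the empty bay, and push the other tray, left sticking out of its bay, right in as well, until both are fully home against the back of the bridge. Only push them along the counter with the fingers, flat all the way: do not pick up or tip a tray, and leave the things on and around the bridge where they are.

Things in the scene. Friction and masses are not known exactly. Their poses are not given: they have to be found in the camera images.
- bridge: display bridge, fixed: clear top 122 (x) x 230 mm (y), its faces 28 and 33 mm up, on white 6 mm legs along its depth (y = -112, 0, +112). Two bays under it, each 106 mm wide, 28 mm high, open at the front (-x side, edge at x = -61, facing roughly world -y), closed behind by a panel, inner face x = +55. A tray at home stands 8 mm proud in front. Origin: centre of footprint, on the counter; x points into the bays
- bay_pos (a point): home in the bay nearer the robot: where a tray's origin lies when the tray touches the back panel in the middle of the bay on the bridge's +y side: on the counter, at x = -7, y = +56 mm of the bridge; axes as the bridge's. Sideways a tray has 7 mm of play each side
- bay_neg (a point): home in the bay farther from the robot: where a tray's origin lies when the tray touches the back panel in the middle of the bay on the bridge's -y side: on the counter, at x = -7, y = -56 mm of the bridge; axes as the bridge's. Sideways a tray has 7 mm of play each side
- loose_tray: the tray to put away: flat ring tray, dark rim 124 (x) x 92 mm (y), 16 mm high, cream foam inside with 12 rings standing to 24 mm; 0.2-0.35 kg, same either way round. Origin: centre of underside. Starts flat on the counter before the bridge, its centre 160-290 mm from the front edge, askew by up to 0.55 rad; slides under a push of 1-4 N on a rim side
- parked_tray: the tray that sticks out: flat ring tray, dark rim 124 (x) x 92 mm (y), 16 mm high, cream foam inside with 12 rings standing to 24 mm; 0.2-0.35 kg, same either way round. Origin: centre of underside. It starts square in one of the two bays, 22 to 36 mm short of home; the other bay is empty
- earring_pad: black velvet pad with two ear studs, 34 x 50 x 15 mm high, lying on the bridge's clear top above the empty bay; loose. Origin: centre of its underside
- ring_cone: white cone with a gold ring on it, foot 38 mm across, 55 mm high, standing on the back half of the bridge's top; loose. Origin: centre of its foot
- ring_box: open white ring box, 50 x 55 x 24 mm with its lid raised at the back (its +x side, to x = +44 mm) to 55 mm; loose on the counter. Origin: centre of the underside of the 50 x 55 mm box
- loupe: folding pocket loupe, 59 mm long, 29 mm wide, 15 mm high, lying on the counter; loose. Origin: underside of its round lens, which is 29 mm across; the steel case reaches to x = +44 mm
- polish_bottle: small cream bottle with a gold cap, 25 mm across, 62 mm high, standing beside the bridge; loose. Origin: centre of its underside
- phone: black phone lying flat, 148 x 72 x 8 mm; loose. Origin: centre of its underside
Not all that is in view belongs to the job. What is shaped like the parked_tray but purple is not meant.

How it is judged (in metres and radians):
At the end, for the whole second after the job is handed in: One tray in each bay: each within 6 mm of touching the back panel, square to the bridge within 0.09 rad, flat on the counter (origin under 3 mm up, tilt under 0.03 rad) and at rest (((x of loose_tray in the frame of bay_pos between -0.006 and 0.006 m and y of loose_tray in the frame of bay_pos between -0.012 and 0.012 m and angle between the x axis of each of loose_tray, parked_tray and the x axis of bridge, either way round below 0.09 rad and height (world z) of each of loose_tray, parked_tray below 0.003 m and angle between each of loose_tray, parked_tray's own z axis and vertical below 0.03 rad and linear speed of each of loose_tray, parked_tray below 0.01 m/s and x of parked_tray in the frame of bay_neg between -0.006 and 0.006 m and y of parked_tray in the frame of bay_neg between -0.012 and 0.012 m) or (x of loose_tray in the frame of bay_neg between -0.006 and 0.006 m and y of loose_tray in the frame of bay_neg between -0.012 and 0.012 m and angle between the x axis of each of loose_tray, parked_tray and the x axis of bridge, either way round below 0.09 rad and height (world z) of each of loose_tray, parked_tray below 0.003 m and angle between each of loose_tray, parked_tray's own z axis and vertical below 0.03 rad and linear speed of each of loose_tray, parked_tray below 0.01 m/s and x of parked_tray in the frame of bay_pos between -0.006 and 0.006 m and y of parked_tray in the frame of bay_pos between -0.012 and 0.012 m))).
It fails at once if the loose tray is lifted more than 6 mm off the counter or tipped more than 0.06 rad (height (world z) of loose_tray above 0.006 m or angle between loose_tray's own z axis and vertical above 0.06 rad).
It fails at once if the parked tray is lifted more than 6 mm off the counter or tipped more than 0.06 rad (height (world z) of parked_tray above 0.006 m or angle between parked_tray's own z axis and vertical above 0.06 rad).
It fails at once if the earring pad or the ring cone on the bridge is moved more than 15 mm or tipped over (distance of any of earring_pad, ring_cone from where it was at the start of the episode above 0.015 m or angle between any of earring_pad, ring_cone's own z axis and vertical above 0.3 rad).
It fails at once if the ring box, the loupe, the bottle or the phone on the counter is moved more than 15 mm or tipped over (distance of any of ring_box, loupe, polish_bottle, phone from where it was at the start of the episode above 0.015 m or angle between any of ring_box, loupe, polish_bottle, phone's own z axis and vertical above 0.3 rad).
It also fails if it takes over 72 s, if anything falls off the work surface, if the arm or the gripper's body presses on something with over 40 N, if the wrist force passes 120 N, or if a joint passes its speed limit or range.

## Robot

A 6-joint arm with a two-finger parallel gripper is mounted at the origin on the work surface. World frame = base frame: x ahead of the robot, y to its left, z up, the work surface at z = 0. Lengths are in mm, angles in rad, forces in N, time in s.
With the tool pointing down it reaches from about 300 to 775 mm from the base axis. Payload 14.6 kg.
Tool frame: the origin (TCP) lies between the finger pads; the fingertips stand 8 mm ahead of it and the grasp point (between the pads) lies 11 mm behind it; z points along the fingers, y is the direction in which the jaws open and shut (so a half turn about z gives the same grasp; the last joint's range is limited). The gripper opens to 94 mm and grips with 3 to 60 N. Pads are 16 mm wide; open, the fingers measure 119 mm over their backs; the gripper's body (75 mm by 177 mm) begins 78 mm behind the grasp point.
Start: joints at [1.17, 0.3, 1.521, -0, 1.321, -0.067], TCP at [180.197, 519.633, 213.446] pointing down, gripper open.
Joint ranges: [-3.03, 3.03], [-0.79, 2.21], [0.23, 2.52], [-1.04, 4.18], [0, 3.07], [-2.55, 2.55]. Speed limits (rad/s): [2.22, 2.22, 2.57, 3.14, 3.14, 3.14].

## Interface

Orientations are given as [roll, pitch, yaw] about the fixed x, y, z axes, in that order (R = Rz(yaw) Ry(pitch) Rx(roll)).
In Python, from cell import manip gives the robot as it stands. The module is installed in compiled form; this text tells all that it offers.
- The arm moves only by the tool send_rows, never from a script. Its argument "series" is a list that holds one entry, the list of rows, each a list of 5 numbers: the opening, from 0 (shut) to 1 (fully open), then the shift along the tool's x, y, z in mm, then the turn about the tool's z in degrees. In form: [[[gripper, dx, dy, dz, roll], ...]]. A call has 1 to 10 rows; each row is the pose to reach, as a shift and turn from the pose commanded when the call began, along the tool's axes at that moment; what a row does not reach only later rows make up. A row lasts 1/10 s, in which the tool goes at most 50 mm and 8.59 degrees, less where a joint would pass 70% of its speed; a pose out of reach is approached as far as the arm can. A call with a gripper value outside its range is refused whole. The fingers move at their own pace and stop on an object; "newtons" is the grip in N (left out, the last holds). Time passes only in rows, so rows that repeat a pose let the fingers close. It gives the time, the measured TCP pose, the force and the opening at its end, in the units of the state.
- manip.read_state(): the state, without advancing time (a new reading comes with each control period).
- manip.camera(name): name is "scene" or "side" or "wrist"; returns a dict with "img" (420x560x3 uint8, red, green, blue), "vfov" (degrees; the focal length in pixels is half the picture's height over the tangent of half this angle, whatever the lens; pixels are square), "cx", "cy" (the principal point, pixels), "dist" ([k1, k2, p1, p2, k3] as OpenCV has them; the pictures are not rectified), "pose" (4x4, takes a point from camera to world coordinates); the wrist camera has in their place "T_tool_cam" (4x4, takes a point from camera to tool coordinates, whose origin is the TCP and whose axes are the flange's). Camera axes: x right, y down, z forward; pixel columns grow to the right and rows downward; lengths in mm; the calibration is good to about 2 mm. A picture is of the moment at which its call begins: read the wrist's pose just before it. There is no depth.
- manip.sign_off(): hands the job in, once; it reports no verdict.
Trained networks look in a picture, given as the dict that the camera call returned (one of the last four; its "shot" number tells which), for a name from the list of things; names that differ only in an ending like _2 or _b are one class to them, and where a whole thing is asked for, a point or a joint stands for the part that bears it (a point fixed in the world has none). Each returns a list of dicts, best first, with "conf" (0 to 1); they miss things now and then, are a little off and sometimes report something else, mostly with a low value. They report only what shows in the picture. A call takes as long as a camera call. They do not tell look-alikes from the thing itself.
- manip.find_in(target, picture): "rect" ([left, top, width, height] in pixels, round what is visible of it).
- manip.silhouettes(target, picture): "pixels" (420x560 bool, what is visible of it) and "rect" ([left, top, width, height] in pixels, round what is visible of it).
The state is a dict: "clock": time; "joints": joint angles; "qd": joint speeds; "effort": joint torques, N m; "eef_pos": TCP position; "eef_rot": TCP orientation; "wrist_force": force on the tool from outside, world axes, zero at the start; "moment": the same for the moment, N m; "finger_gap": finger opening in mm.
Only numpy, scipy, OpenCV 4.12 (cv2) and the standard library are available. Lean on these libraries where they do the work, as an engineer would, in place of code of your own. Each camera call takes 0.05 s, during which the arm holds its last target. There are 200 camera calls.

## Working session

There is one attempt and no reset: what is moved stays moved. The work goes in short steps, Python scripts to look and compute and a tool call to move; the robot and the scene stay as the last step left them, time stands still between calls to the robot, and variables do not carry over. Pictures are saved under pics/ and viewed, about 8 in all and at most 12, crops included, and the job is handed in when it is done.

Besides the shell and the picture viewer there is one more tool, called after "Emit:" by a JSON object that holds its "fn" and its "kwargs". send_rows: Moves the arm, as the interface text tells. Its arguments: {"type":"object","properties":{"series":{"type":"array"},"newtons":{"type":"number"}},"required":["series"]}

```bash
mkdir -p pics; cat > h.py <<'E'
import numpy as np,cv2
from cell import manip
from scipy.spatial.transform import Rotation as R
def K(c):
    f=210/np.tan(np.radians(c["vfov"])/2); return np.array([[f,0,c["cx"]],[0,f,c["cy"]],[0,0,1.]])
def pose(c,s=None):
    if "pose" in c: return np.array(c["pose"])
    T=np.eye(4);T[:3,:3]=R.from_euler('xyz',s["eef_rot"]).as_matrix();T[:3,3]=s["eef_pos"]
    return T@np.array(c["T_tool_cam"])
def back(c,uv,z,s=None):
    P=pose(c,s);n=cv2.undistortPoints(np.array(uv,float).reshape(-1,1,2),K(c),np.array(c["dist"],float)).reshape(-1,2)
    d=np.c_[n,np.ones(len(n))]@P[:3,:3].T
    return P[:3,3]+d*((z-P[2,3])/d[:,2])[:,None]
def proj(c,X,s=None):
    P=np.linalg.inv(pose(c,s));r=cv2.Rodrigues(P[:3,:3])[0]
    return cv2.projectPoints(np.array(X,float),r,P[:3,3],K(c),np.array(c["dist"],float))[0].reshape(-1,2)
def save(c,n): cv2.imwrite("pics/"+n,c["img"][:,:,::-1])
E
python3 - <<'E'
from h import *
s=manip.read_state();print(s)
for n in["scene","side","wrist"]:
    c=manip.camera(n);save(c,n+"0.png");print(n,c["vfov"],pose(c,s).round(2).tolist())
    for t in["bridge","loose_tray","earring_pad","ring_box","loupe","polish_bottle","phone","ring_cone"]:
        print(t,[(np.round(d["rect"]).tolist(),round(d["conf"],2)) for d in manip.find_in(t,c)])
E
```

```text
{'clock': 0.0, 'joints': array([ 1.17038078e+00,  3.00490040e-01,  1.52160770e+00, -9.09750090e-06,
        1.32071335e+00, -6.65933930e-02]), 'qd': array([ 2.28899062e-05,  2.37382747e-05, -4.95335695e-04,  4.36138758e-04,
        9.70433788e-04, -1.14405813e-03]), 'effort': array([ 6.70731351e-04, -5.31808555e+01, -3.52729261e+01,  7.08063575e-02,
        2.44707201e-02, -1.22315214e-04]), 'eef_pos': array([180.10766869, 519.38975788, 212.86468347]), 'eef_rot': array([-3.14037633e+00, -7.22874488e-05,  2.80777271e+00]), 'wrist_force': array([-0.54257863, -0.93361833, -0.30381706]), 'moment': array([-0.00641947,  0.00918285,  0.0080485 ]), 'finger_gap': 94.00706892248905}
scene 44.41189133188666 [[0.22, 0.82, -0.53, 1189.76], [0.98, -0.19, 0.11, 7.08], [-0.01, -0.54, -0.84, 1018.53], [0.0, 0.0, 0.0, 1.0]]
bridge [([264.0, 158.0, 88.0, 102.0], 0.94)]
loose_tray [([139.0, 191.0, 64.0, 54.0], 0.96)]
earring_pad [([287.0, 216.0, 24.0, 23.0], 0.53)]
ring_box [([244.0, 140.0, 28.0, 34.0], 0.66)]
loupe [([282.0, 284.0, 19.0, 21.0], 0.84)]
polish_bottle [([342.0, 243.0, 14.0, 26.0], 0.56)]

[... 302 characters left out ...]
0, 39.0], 0.82)]
earring_pad [([230.0, 202.0, 26.0, 13.0], 0.82)]
ring_box [([317.0, 217.0, 32.0, 24.0], 0.98)]
loupe [([196.0, 183.0, 23.0, 9.0], 0.52)]
polish_bottle [([188.0, 213.0, 13.0, 19.0], 0.53), ([274.0, 203.0, 36.0, 10.0], 0.33), ([220.0, 319.0, 71.0, 37.0], 0.25)]
phone [([218.0, 320.0, 78.0, 38.0], 0.7), ([191.0, 214.0, 11.0, 22.0], 0.64)]
ring_cone [([242.0, 224.0, 16.0, 16.0], 0.75)]
wrist 61.23468647444954 [[0.33, 0.91, 0.26, 103.17], [0.94, -0.31, -0.09, 547.1], [-0.0, 0.28, -0.96, 383.9], [0.0, 0.0, 0.0, 1.0]]
bridge []
loose_tray [([269.0, 342.0, 85.0, 77.0], 0.23)]
earring_pad []
ring_box []
loupe []
polish_bottle []
phone [([271.0, 342.0, 81.0, 78.0], 0.73)]
ring_cone []
```

```bash
python3 -c "
import cv2,numpy as np
a=[cv2.imread('pics/%s0.png'%n) for n in('scene','side')]
cv2.imwrite('pics/ab.png',cv2.resize(np.hstack(a),(800,300)))"
```

```text
(no output)
```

View pics/scene0.png

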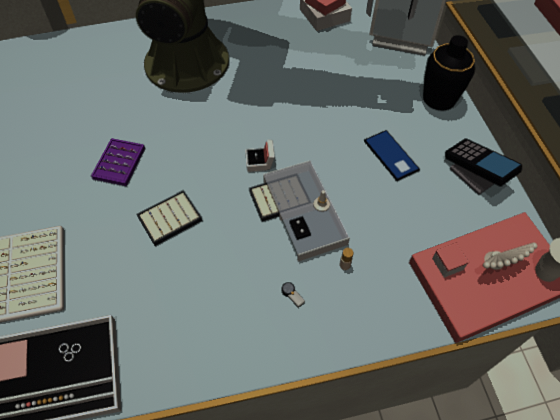

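View pics/side0.png

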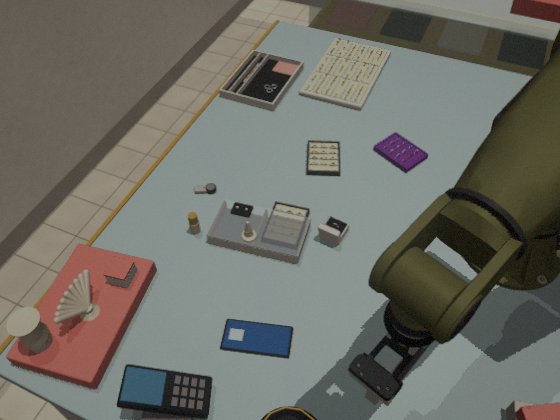

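The scene shows the loose tray at (170,217), the bridge at (305,210) with the parked tray sticking out of its near (+y) bay at (263,200), and the far bay empty with the pad above it. The ring box is at (258,157), the loupe at (292,293) and the bottle at (347,257). The purple decoy is at (119,161).

```bash
cat > fit.py <<'E'
from h import *
from scipy.optimize import minimize
def box(p,lx,ly,h,off=0,z0=0):
    x,y,a=p;c,s=np.cos(a),np.sin(a);o=[]
    for z in(z0,h):
        for i,j in((-1,-1),(-1,1),(1,1),(1,-1)):
            X,Y=i*lx/2+off,j*ly/2;o.append([x+c*X-s*Y,y+s*X+c*Y,z])
    return np.array(o)
def hullmask(uv):
    m=np.zeros((1680,2240),np.uint8);cv2.fillConvexPoly(m,cv2.convexHull((uv*4+1.5).round().astype(np.int32)),1);return m>0
def fit(views,p0,dims):
    M=[(c,s,cv2.resize(m.astype(np.uint8),(2240,1680),interpolation=cv2.INTER_NEAREST)>0) for c,s,m in views]
    def cost(q):
        p=[q[0]*10,q[1]*10,q[2]*.1];r=0
        for c,s,m in M:
            h=hullmask(proj(c,box(p,*dims),s));r-=(h&m).sum()/(h|m).sum()
        return r/len(M)
    q0=np.array([p0[0]/10,p0[1]/10,p0[2]*10])
    b=minimize(cost,q0,method="Nelder-Mead",options=dict(initial_simplex=np.vstack([q0]+[q0+2*e for e in np.eye(3)])))
    return np.array([b.x[0]*10,b.x[1]*10,b.x[2]/10]),-b.fun
E
cat > m.py <<'E'
from fit import *
cs=[manip.camera(n) for n in("scene","side")]
def mk(t,i,k=0):
    return [(c,None,d[k]["pixels"]) for c in cs[i] for d in[manip.silhouettes(t,c)] if d]
for c in cs:
  for t in("bridge","loose_tray"):
    d=manip.silhouettes(t,c)
    for e in d: print(t,e["rect"],round(e["conf"],2),int(e["pixels"].sum()))
    if d:
      m=[(c,None,d[0]["pixels"])]
      ctr=np.argwhere(d[0]["pixels"]).mean(0)[::-1];g=back(c,[ctr],12)[0]
      dims=(122,230,33) if t=="bridge" else (124,92,18)
      for a0 in ((1.35,1.75) if t=="bridge" else (1.2,1.8)):
        print(t,[(x.round(3).tolist() if hasattr(x,'round') and np.ndim(x) else round(x,3)) for x in fit(m,(g[0],g[1],a0),dims)])
  for t,z in(("loupe",8),("ring_box",12),("polish_bottle",30),("earring_pad",40),("phone",4),("ring_cone",55)):
    d=manip.silhouettes(t,c)
    if d: print(t,d[0]["conf"],back(c,[np.argwhere(d[0]["pixels"]).mean(0)[::-1]],z)[0].round())
E
python3 m.py
```

```text
bridge [267.2, 162.9, 79.7, 102.1] 0.89 4250
bridge [[574.896, 206.17, 1.7], np.float64(0.827)]
bridge [[574.382, 206.952, 1.7], np.float64(0.827)]
loose_tray [137.2, 189.7, 68.9, 55.9] 0.8 2041
loose_tray [264.4, 161.1, 87.3, 100.1] 0.24 4321
loose_tray [[525.826, -104.153, 1.916], np.float64(0.96)]
loose_tray [[526.019, -104.402, 1.91], np.float64(0.962)]
loupe 0.84 [773. 129.   8.]
ring_box 0.77 [402. 136.  12.]
polish_bottle 0.6 [730. 258.  30.]
earring_pad 0.72 [638. 176.  40.]
phone 0.88 [466. 461.   4.]
ring_cone 0.72 [557. -99.  55.]
bridge [210.5, 199.9, 100.6, 62.4] 0.6 4039
bridge [[574.945, 206.055, 1.7], np.float64(0.882)]
bridge [[574.416, 205.6, 1.697], np.float64(0.881)]
loose_tray [304.7, 137.4, 34.3, 37.9] 0.97 1091
loose_tray [[523.757, -103.074, 1.922], np.float64(0.919)]
loose_tray [[524.589, -103.506, 1.91], np.float64(0.918)]
loupe 0.45 [769. 130.   8.]
ring_box 0.85 [410. 129.  12.]
polish_bottle 0.62 [728. 259.  30.]
earring_pad 0.5 [632. 180.  40.]
ring_cone 0.74 [579. 250.  55.]
```

```bash
cat > go.py <<'E'
import sys
from h import *
# go.py x y z yaw : tool shift & roll to reach from the present pose
s=manip.read_state();x,y,z,a=map(float,sys.argv[1:5])
r=s["eef_rot"];Rm=R.from_euler('xyz',r).as_matrix()
d=Rm.T@(np.array([x,y,z])-s["eef_pos"])
print(d.round(1),"roll",round(np.degrees((r[2]-a+np.pi)%(2*np.pi)-np.pi),1),s["clock"],s["joints"].round(2))
E
python3 go.py 535 73 150 1.70
```

```text
[-481.6 -305.7   63.4] roll 63.5 2.25 [ 1.17  0.3   1.52  0.    1.32 -0.07]
```

Emit:
{"fn": "send_rows", "kwargs": {"series": [[[0.5, -40, -25, 0, 8], [0.5, -80, -51, 0, 16], [0.5, -120, -76, 5, 24], [0.5, -160, -102, 10, 32], [0.5, -200, -127, 20, 40], [0.5, -240, -152, 30, 48], [0.5, -280, -178, 40, 56], [0.5, -320, -203, 50, 63.5], [0.5, -360, -229, 60, 63.5], [0.5, -400, -254, 63, 63.5]]]}}

```text
clock: 3.25
eef_pos: [475.5, 146.7, 149.7]
eef_rot: [-3.141, 0.0, 1.699]
wrist_force: [-0.3, 0.7, -0.2]
finger_gap: 47.0
```

Emit:
{"fn": "send_rows", "kwargs": {"series": [[[0.5, -22, 37, 0, 0], [0.5, -44, 74, 0, 0], [0.5, -44, 74, 0, 0], [0.5, -44, 74, 0, 0]]]}}

```text
clock: 3.65
eef_pos: [553.8, 114.1, 149.8]
eef_rot: [-3.14, -0.0, 1.698]
wrist_force: [0.2, -0.5, 0.1]
finger_gap: 47.2
```

```bash
python3 go.py 535 73 150 1.70; python3 - <<'E'
from fit import *
s=manip.read_state();c=manip.camera("wrist");print(s["eef_pos"],s["eef_rot"],s["finger_gap"])
im=c["img"].copy()
for p,d in(((574.7,206,1.70),(122,230,33,0,33)),((574.7,206,1.70),(122,230,0,0,0)),((530-3.9+0,165,1.70),(124,92,16,0,16))):
    q=proj(c,box(p,*d)[:4],s);cv2.polylines(im,[q.round().astype(np.int32)],True,(255,0,0),1)
cv2.imwrite("pics/w1.png",im[:,:,::-1]);save(c,"w1raw.png")
E
```

```text
[-38.4 -23.9  -0.1] roll -0.1 3.65 [0.14 0.39 1.55 0.   1.2  0.01]
[553.83337318 114.1366008  149.8420102 ] [-3.14049603e+00 -9.10933925e-05  1.69848547e+00] 47.19812905172046
```

View pics/w1.png

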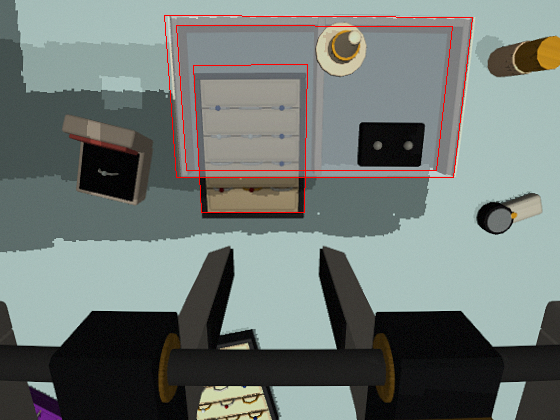

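The overlay matches the bridge closely: front edge at row 176, left edge at column 180. The parked tray's rear edge is at row 214, about 28 mm short of home and central in its bay.

```bash
python3 go.py 537.3 75 13 1.70
```

```text
[-37.3 -20.9 137.1] roll -0.0 3.7 [0.14 0.39 1.55 0.   1.2  0.01]
```

Emit:
{"fn": "send_rows", "kwargs": {"series": [[[0.5, -37, -21, 10, 0], [0.5, -37, -21, 40, 0], [0.5, -37, -21, 75, 0], [0.5, -37, -21, 105, 0], [0.5, -37, -21, 125, 0], [0.5, -37, -21, 137, 0], [0.5, -37, -21, 137, 0], [0.5, -32, -21, 137, 0], [0.5, -26, -21, 137, 0], [0.5, -20, -21, 137, 0]]]}}

```text
clock: 4.7
eef_pos: [536.3, 92.4, 14.7]
eef_rot: [3.139, 0.001, 1.7]
wrist_force: [1.0, -4.1, 4.2]
finger_gap: 46.5
```

Emit:
{"fn": "send_rows", "kwargs": {"series": [[[0.5, 4, 0, 0, 0], [0.5, 8, 0, 0, 0], [0.5, 12, 0, 0, 0], [0.5, 16, 0, 0, 0], [0.5, 20, 0, 0, 0], [0.5, 24, 0, 0, 0], [0.5, 26, 0, 0, 0], [0.5, 28, 0, 0, 0]]]}}

```text
clock: 5.5
eef_pos: [532.0, 119.9, 13.4]
eef_rot: [-3.142, 0.0, 1.7]
wrist_force: [1.0, -4.4, 4.2]
finger_gap: 46.9
```

```bash
cat > br.py <<'E'
from h import *
s=manip.read_state();u=np.array([np.cos(1.7),np.sin(1.7)]);v=np.array([-u[1],u[0]])
d=s["eef_pos"][:2]-[574.7,206];print("bridge frame TCP",(d@u).round(1),(d@v).round(1),s["eef_pos"][2].round(1),"F u,v,z",(s["wrist_force"][:2]@u).round(1),(s["wrist_force"][:2]@v).round(1),s["wrist_force"][2].round(1))
E
python3 br.py
```

```text
bridge frame TCP -79.9 53.4 13.4 F u,v,z -4.5 -0.4 4.2
```

Emit:
{"fn": "send_rows", "kwargs": {"series": [[[0.5, 1, 0, 0, 0], [0.5, 2, 0, 0, 0], [0.5, 3, 0, 0, 0], [0.5, 4, 0, 0, 0], [0.5, 4, 0, 0, 0]]]}}

```text
clock: 6.0
eef_pos: [532.1, 120.9, 13.5]
eef_rot: [-3.142, 0.004, 1.7]
wrist_force: [4.3, -27.9, 6.4]
finger_gap: 46.9
```

```bash
python3 br.py
```

```text
bridge frame TCP -78.9 53.2 13.5 F u,v,z -28.2 -0.7 6.4
```

Emit:
{"fn": "send_rows", "kwargs": {"series": [[[0.5, -5, 0, 0, 0], [0.5, -15, 0, 0, 0], [0.5, -25, 0, -20, 0], [0.5, -35, 0, -60, 0], [0.5, -45, 0, -100, 0], [0.5, -60, 0, -137, 0], [0.5, -60, 0, -137, 0]]]}}

```text
clock: 6.7
eef_pos: [541.2, 63.1, 155.1]
eef_rot: [3.134, 0.0, 1.699]
wrist_force: [-0.1, -0.9, -0.7]
finger_gap: 47.1
```

```bash
python3 go.py 440 -134 150 0.342
```

```text
[-182.6 -125.5    4.2] roll 77.7 6.7 [ 0.05  0.34  1.61  0.    1.18 -0.08]
```

Emit:
{"fn": "send_rows", "kwargs": {"series": [[[0.5, -18, -12, 0, 8], [0.5, -37, -25, 0, 16], [0.5, -55, -38, 0, 24], [0.5, -74, -50, 0, 32], [0.5, -92, -63, 0, 40], [0.5, -110, -75, 0, 48], [0.5, -128, -88, 2, 56], [0.5, -147, -101, 4, 64], [0.5, -165, -113, 4, 71], [0.5, -183, -125, 4, 77.7]]]}}

```text
clock: 7.7
eef_pos: [437.9, -133.7, 145.5]
eef_rot: [-3.14, 0.001, 0.339]
wrist_force: [0.1, 0.1, 0.9]
finger_gap: 47.2
```

Emit:
{"fn": "send_rows", "kwargs": {"series": [[[0.5, 0, 0, 0, 0], [0.5, 0, 0, 0, 0]]]}}

```text
clock: 7.9
eef_pos: [438.7, -133.0, 145.9]
eef_rot: [-3.141, 0.0, 0.345]
wrist_force: [0.6, 0.6, -0.4]
finger_gap: 47.2
```

```bash
cat > look.py <<'E'
import sys
from fit import *
x,y,a=map(float,sys.argv[1:4])
s=manip.read_state();c=manip.camera("wrist");print(s["eef_pos"],s["eef_rot"],s["clock"])
im=c["img"].copy()
for e in manip.silhouettes("loose_tray",c):
    print(round(e["conf"],2),e["rect"],*fit([(c,s,e["pixels"])],(x,y,a),(124,92,18)))
    break
for d in((124,92,16,0,16),(124,92,0,0,0)):
    cv2.polylines(im,[proj(c,box((x,y,a),*d)[:4],s).round().astype(np.int32)],True,(255,0,0),1)
cv2.polylines(im,[proj(c,box((574.7,206,1.7),122,230,33,0,33)[:4],s).round().astype(np.int32)],True,(0,255,0),1)
cv2.imwrite("pics/"+sys.argv[4],im[:,:,::-1])
E
python3 look.py 525 -103.5 1.913 w2.png
```

```text
[ 438.69228972 -133.03880029  145.90709399] [-3.14068893e+00  3.49915991e-04  3.45301006e-01] 7.9
0.69 [199.1, 33.1, 158.6, 120.8] [ 525.38984455 -103.3573488     1.93072582] 0.983375994086809
```

View pics/w2.png

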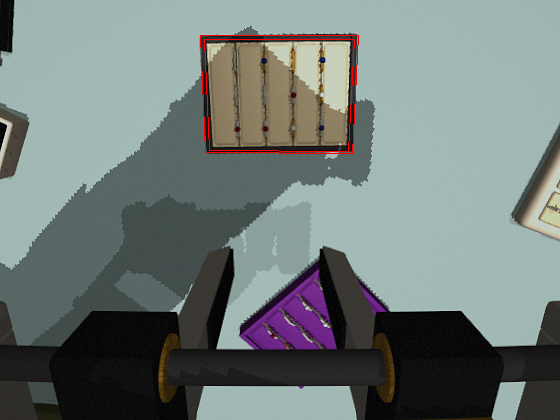

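The tray fit is (525.4, -103.4, yaw 1.93). The purple decoy's nearest corner (322,262) is about 86 mm from the tray's near side, which leaves room for the fingers.

```bash
python3 go.py 463.6 -126.6 13 0.36
```

```text
[ 25.2   2.8 133.1] roll -0.8 8.0 [-0.37  0.17  1.85  0.    1.12  0.85]
```

Emit:
{"fn": "send_rows", "kwargs": {"series": [[[0.5, 15, 2, 0, -0.8], [0.5, 25, 3, 10, -0.8], [0.5, 25, 3, 40, -0.8], [0.5, 25, 3, 75, -0.8], [0.5, 25, 3, 105, -0.8], [0.5, 25, 3, 125, -0.8], [0.5, 25, 3, 132, -0.8], [0.5, 25, 3, 132, -0.8], [0.5, 25, 3, 132, -0.8]]]}}

```text
clock: 8.9
eef_pos: [464.0, -127.7, 15.3]
eef_rot: [3.141, -0.001, 0.358]
wrist_force: [0.6, -0.3, -0.1]
finger_gap: 46.7
```

Emit:
{"fn": "send_rows", "kwargs": {"series": [[[0.5, 4, 0, 0, 0], [0.5, 8, 0, 0, 0], [0.5, 12, 0, 0, 0], [0.5, 18, 0, 0, 0.5], [0.5, 26, 0.2, 0, 1.3], [0.5, 34, 0.4, 0, 2], [0.5, 42, 0.8, 0, 2.7], [0.5, 50, 1.2, 0, 3.5], [0.5, 58, 1.7, 0, 4.2], [0.5, 66, 2.3, 0, 5]]]}}

```text
clock: 9.9
eef_pos: [526.6, -106.6, 14.4]
eef_rot: [-3.142, 0.0, 0.269]
wrist_force: [-5.4, -1.1, 4.3]
finger_gap: 47.1
```

```bash
python3 br.py; python3 -c "
from h import *
print(manip.read_state()['eef_rot'])"
```

```text
bridge frame TCP -303.8 88.0 14.4 F u,v,z -0.4 5.5 4.3
[-3.14150636e+00  9.87228941e-05  2.69015783e-01]
```

Emit:
{"fn": "send_rows", "kwargs": {"series": [[[0.5, 9, 0.1, 0, 0.8], [0.5, 18, 0.3, 0, 1.6], [0.5, 27, 0.6, 0, 2.4], [0.5, 36, 1, 0, 3.2], [0.5, 45, 1.6, 0, 4], [0.5, 54, 2.3, 0, 4.8], [0.5, 63, 3.1, 0, 5.6], [0.5, 72, 4, 0, 6.4], [0.5, 81, 5, 0, 7.2], [0.5, 86, 6, 0, 8]]]}}

```text
clock: 10.9
eef_pos: [611.3, -89.4, 14.4]
eef_rot: [-3.142, -0.0, 0.13]
wrist_force: [-3.5, 1.1, 2.6]
finger_gap: 47.3
```

Emit:
{"fn": "send_rows", "kwargs": {"series": [[[0.5, 2, 0, 0, 0], [0.5, 3, 0, 0, 0], [0.5, 3, 0, 0, 0], [0.5, -10, 0, 0, 0], [0.5, -25, 0, -20, 0], [0.5, -30, 0, -60, 0], [0.5, -30, 0, -100, 0], [0.5, -30, 0, -137, 0], [0.5, -30, 0, -137, 0]]]}}

```text
clock: 11.8
eef_pos: [582.8, -94.1, 157.0]
eef_rot: [3.139, -0.009, 0.13]
wrist_force: [0.3, 0.6, -0.3]
finger_gap: 47.2
```

```bash
python3 br.py; python3 look.py 670 -75 1.70 w3.png
```

```text
bridge frame TCP -298.6 30.6 157.0 F u,v,z 0.6 -0.4 -0.3
[582.78684198 -94.05555164 156.99223204] [ 3.13853723 -0.00880984  0.130461  ] 11.8
0.84 [196.7, 44.4, 152.9, 114.8] [668.72615845 -80.59772954   1.70059342] 0.9813628902919513
```

```bash
python3 go.py 679.3 -164.6 150 1.70
```

```text
[88.3 83.2  2. ] roll -89.9 11.9 [-0.22  0.44  1.48  0.    1.22  1.22]
```

Emit:
{"fn": "send_rows", "kwargs": {"series": [[[0.6, 0, 9, 0, -8], [0.6, 0, 20, 0, -16], [0.6, 0, 40, 0, -24], [0.6, 20, 60, 0, -32], [0.6, 40, 75, 0, -40], [0.6, 60, 83, 0, -48], [0.6, 75, 83, 0, -56], [0.6, 88, 83, 0, -64], [0.6, 88, 83, 0, -72], [0.6, 88, 83, 0, -80]]]}}

```text
clock: 12.9
eef_pos: [678.4, -164.1, 148.7]
eef_rot: [-3.139, -0.001, 1.533]
wrist_force: [-0.1, 0.2, -0.5]
finger_gap: 56.5
```

Emit:
{"fn": "send_rows", "kwargs": {"series": [[[0.6, 0, 0, 0, -8], [0.6, 0, 0, 0, -10], [0.6, 0, 0, 0, -10]]]}}

```text
clock: 13.2
eef_pos: [678.3, -164.3, 149.3]
eef_rot: [-3.139, -0.001, 1.702]
wrist_force: [0.5, -0.2, -0.6]
finger_gap: 56.6
```

```bash
python3 go.py 679.3 -164.6 13 1.70; python3 look.py 668.7 -80.6 1.70 w4.png
```

```text
[ -0.6   1.3 136.3] roll 0.1 13.2 [-0.29  0.69  1.1   0.    1.36 -0.42]
[ 678.29815545 -164.31575779  149.34963694] [-3.13929372e+00 -1.08476617e-03  1.70162291e+00] 13.2
0.88 [217.1, 23.6, 119.3, 155.7] [668.5913657  -80.65023573   1.6989712 ] 0.9753457478099965
```

View pics/w4.png

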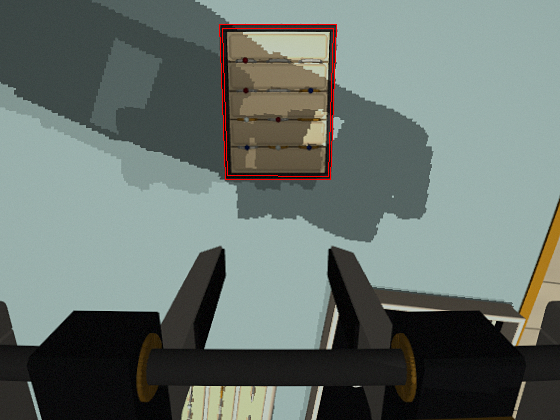

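The tray sits exactly on the overlay, square to the bridge. A display case corner is visible at about (335,285), so I check that the descending fingers clear it.

```bash
python3 - <<'E'
from fit import *
s=manip.read_state();c=manip.camera("wrist")
u=np.array([np.cos(1.7),np.sin(1.7)]);v=np.array([-u[1],u[0]])
for uv,z in(((345,287),30),((345,287),0),((327,300),0)):
    d=back(c,[uv],z,s)[0][:2]-[574.7,206];print(uv,z,(d@u).round(),(d@v).round())
E
python3 br.py
```

```text
(345, 287) 30 -456.0 -119.0
(345, 287) 0 -473.0 -125.0
(327, 300) 0 -487.0 -107.0
bridge frame TCP -380.7 -55.2 150.4 F u,v,z 0.6 0.3 0.2
```

Emit:
{"fn": "send_rows", "kwargs": {"series": [[[0.6, 0, 1, 25, 0], [0.6, 0, 1, 60, 0], [0.6, 0, 1, 95, 0], [0.6, 0, 1, 120, 0], [0.6, 0, 1, 136, 0], [0.6, 0, 1, 136, 0], [0.6, 4, 1, 136, 0], [0.6, 9, 1, 136, 0], [0.6, 14, 1, 136, 0], [0.6, 20, 1, 136, 0]]]}}

```text
clock: 14.35
eef_pos: [677.9, -144.7, 17.0]
eef_rot: [3.139, 0.002, 1.701]
wrist_force: [0.3, -4.6, 4.7]
finger_gap: 56.4
```

Emit:
{"fn": "send_rows", "kwargs": {"series": [[[0.6, 8, 0, 0, 0], [0.6, 16, 0, 0, 0], [0.6, 24, 0, 0, 0], [0.6, 32, 0, 0, 0], [0.6, 40, 0, 0, 0], [0.6, 48, 0, 0, 0], [0.6, 56, 0, 0, 0], [0.6, 64, 0, 0, 0], [0.6, 72, 0, 0, 0], [0.6, 80, 0, 0, 0]]]}}

```text
clock: 15.35
eef_pos: [666.7, -64.5, 15.5]
eef_rot: [-3.142, 0.0, 1.701]
wrist_force: [-0.2, -5.4, 3.8]
finger_gap: 55.9
```

Emit:
{"fn": "send_rows", "kwargs": {"series": [[[0.6, 8, 0, 0, 0], [0.6, 16, 0, 0, 0], [0.6, 24, 0, 0, 0], [0.6, 32, 0, 0, 0], [0.6, 40, 0, 0, 0], [0.6, 48, 0, 0, 0], [0.6, 54, 0, 0, 0], [0.6, 58, 0, 0, 0], [0.6, 60, 0, 0, 0], [0.6, 60, 0, 0, 0]]]}}

```text
clock: 16.35
eef_pos: [658.7, -5.1, 15.1]
eef_rot: [-3.141, -0.001, 1.701]
wrist_force: [0.1, -0.3, 0.1]
finger_gap: 56.5
```

```bash
python3 br.py; python3 look.py 648 65 1.70 w5.png
```

```text
bridge frame TCP -220.2 -56.0 15.1 F u,v,z -0.4 -0.1 0.1
[658.6514928   -5.13954903  15.10892908] [-3.14087057e+00 -6.94818600e-04  1.70142172e+00] 16.35
0.81 [170.4, 0.8, 205.0, 252.3] [648.90652765  68.0861128    1.70822237] 0.9796819576036075
```

View pics/w5.png

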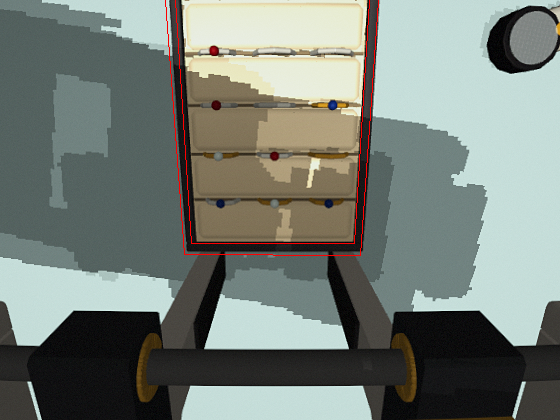

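The tray is still square and on the bay line (y ≈ -56), with the loupe well clear to the right. I continue the push.

Emit:
{"fn": "send_rows", "kwargs": {"series": [[[0.6, 4, 0, 0, 0], [0.6, 10, 0, 1, 0], [0.6, 17, 0, 1, 0], [0.6, 24, 0, 1, 0], [0.6, 31, 0, 1, 0], [0.6, 38, 0, 1, 0], [0.6, 45, 0, 1, 0], [0.6, 52, 0, 1, 0], [0.6, 59, 0, 1, 0], [0.6, 66, 0, 1, 0]]]}}

```text
clock: 17.45
eef_pos: [650.3, 60.4, 14.4]
eef_rot: [-3.142, 0.0, 1.701]
wrist_force: [1.4, -2.6, 0.3]
finger_gap: 56.9
```

Emit:
{"fn": "send_rows", "kwargs": {"series": [[[0.6, 7, 0, 0, 0], [0.6, 14, 0, 0, 0], [0.6, 21, 0, 0, 0], [0.6, 28, 0, 0, 0], [0.6, 35, 0, 0, 0], [0.6, 42, 0, 0, 0], [0.6, 49, 0, 0, 0], [0.6, 56, 0, 0, 0], [0.6, 61, 0, 0, 0], [0.6, 65, 0, 0, 0]]]}}

```text
clock: 18.45
eef_pos: [641.8, 124.7, 14.4]
eef_rot: [-3.142, 0.0, 1.701]
wrist_force: [0.6, -3.0, 1.8]
finger_gap: 56.2
```

```bash
python3 br.py
```

```text
bridge frame TCP -89.3 -56.1 14.4 F u,v,z -3.0 -0.2 1.8
```

Emit:
{"fn": "send_rows", "kwargs": {"series": [[[0.6, 3, 0, 0, 0], [0.6, 5, 0, 0, 0], [0.6, 7, 0, 0, 0], [0.6, 9, 0, 0, 0], [0.6, 10, 0, 0, 0], [0.6, 11, 0, 0, 0], [0.6, 11, 0, 0, 0]]]}}

```text
clock: 19.15
eef_pos: [640.5, 134.8, 14.4]
eef_rot: [-3.142, 0.001, 1.701]
wrist_force: [0.2, -4.6, 2.9]
finger_gap: 56.5
```

```bash
python3 br.py
```

```text
bridge frame TCP -79.1 -56.1 14.4 F u,v,z -4.6 0.3 2.9
```

Emit:
{"fn": "send_rows", "kwargs": {"series": [[[0.6, 1, 0, 0, 0], [0.6, 2, 0, 0, 0], [0.6, 3, 0, 0, 0], [0.6, 3, 0, 0, 0], [0.6, 3, 0, 0, 0]]]}}

```text
clock: 19.65
eef_pos: [640.5, 135.0, 14.5]
eef_rot: [-3.141, 0.004, 1.7]
wrist_force: [2.0, -20.7, 3.5]
finger_gap: 56.3
```

```bash
python3 br.py
```

```text
bridge frame TCP -78.9 -56.1 14.5 F u,v,z -20.7 0.7 3.5
```

Both trays stopped hard at the same depth (TCP x = -78.9). I back off and check.

Emit:
{"fn": "send_rows", "kwargs": {"series": [[[0.6, -5, 0, 0, 0], [0.6, -15, 0, 0, 0], [0.6, -25, 0, -20, 0], [0.6, -35, -10, -60, 0], [0.6, -45, -30, -100, 0], [0.6, -50, -55, -137, 0], [0.6, -50, -55, -137, 0], [0.6, -50, -55, -137, 0]]]}}

```text
clock: 20.45
eef_pos: [592.1, 81.3, 152.1]
eef_rot: [3.14, -0.0, 1.701]
wrist_force: [0.5, -0.2, -0.7]
finger_gap: 56.3
```

```bash
python3 - <<'E'
from fit import *
s=manip.read_state();c=manip.camera("wrist");im=c["img"].copy()
u=np.array([np.cos(1.7),np.sin(1.7)]);v=np.array([-u[1],u[0]])
for y in(56,-56):
    p=np.array([574.7,206])-7*u+y*v
    cv2.polylines(im,[proj(c,box((*p,1.7),124,92,16,0,16)[:4],s).round().astype(np.int32)],True,(255,0,0),1)
cv2.polylines(im,[proj(c,box((574.7,206,1.7),122,230,33,0,33)[:4],s).round().astype(np.int32)],True,(0,255,0),1)
cv2.imwrite("pics/w6.png",cv2.resize(im[:260],(800,371))[:,:,::-1])
cs=manip.camera("scene")
for t,z in(("loupe",8),("ring_box",12),("polish_bottle",30),("earring_pad",40),("phone",4)):
    d=manip.silhouettes(t,cs)
    if d: print(t,d[0]["conf"],back(cs,[np.argwhere(d[0]["pixels"]).mean(0)[::-1]],z)[0].round())
print(s["clock"])
E
```

```text
loupe 0.54 [773. 129.   8.]
ring_box 0.54 [397. 150.  12.]
polish_bottle 0.49 [728. 259.  30.]
earring_pad 0.62 [638. 178.  40.]
phone 0.9 [463. 461.   4.]
20.45
```

View pics/w6.png

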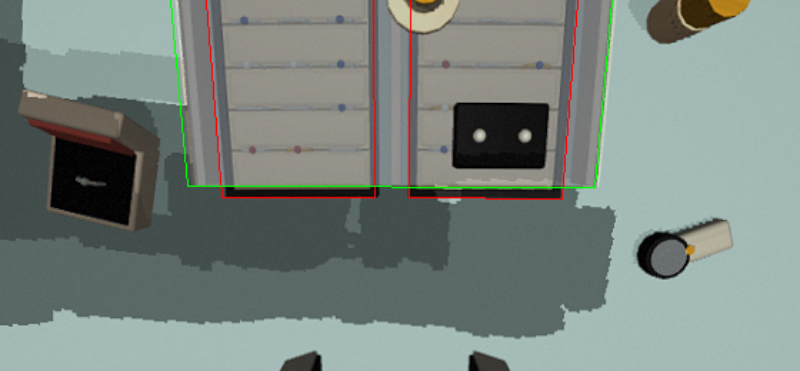

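Both rims lie on the predicted home outlines, square with about 8 mm showing. The pad, cone, box, loupe and bottle look undisturbed.

```bash
python3 -c "
from cell import manip
print(manip.sign_off())"
```

```text
the job is handed in; nothing more can be done
None
```

Both ring trays are home under the bridge, and I handed the job in at about 20.5 s of the 72 s allowed. The sign-off gives no verdict.

- **Parked tray:** I pushed it about 28 mm into the near bay with two spread fingers, until it stopped hard against the back panel at 28 N.
- **Loose tray:** I pushed it sideways on its long side, turning it square to the bridge, then pushed it from the rear into the far bay. It stopped hard at 21 N.
- **Final position:** Both pushes ended at the same finger depth. In the last wrist picture both front rims lie on the predicted home outlines, square to the bridge, with about 8 mm showing.
- **Other things:** The loupe, bottle, earring pad and phone measured within about 3 mm of where they started. I judged the ring cone by eye only; it looked undisturbed.
- **Check that disagreed:** The last scene measurement of the ring box came out about 15 mm off its first value, at low confidence. I put this down to a poor network outline, possibly with the arm in the way. The fingers never went near the box, and the wrist picture shows it undisturbed.

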